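# Dress the four-candle display tray

### The arm

A 7-joint arm with a two-finger parallel gripper is mounted at the origin on a cart in front of the work surface, level with it; the furniture and walls round the work are solid. World frame = base frame: x ahead of the robot, y to its left, z up, the work surface at z = 0. Lengths are in m, angles in rad, forces in N, time in s.
With the tool pointing down it reaches from about 0.425 to 0.875 m from the base axis. Payload 4.7 kg.
Tool frame: the origin (TCP) lies at the very end of the fingers, on their centre line; the grasp point (between the pads) lies 19 mm behind it; x points along the fingers, y is the direction in which the jaws open and shut, and the axes are right-handed (so a half turn about x gives the same grasp; the last joint's range is limited). The gripper opens to 87 mm and grips with 3 to 60 N. Pads are 19 mm wide; open, the fingers measure 117 mm over their backs; the gripper's body (75 mm by 190 mm) begins 51 mm behind the grasp point.
Start: joints at [-1.195, 0.321, -0.07, 1.45, 0.023, 1.371, -0.057], TCP at [0.23, 0.608, 0.223] pointing down, gripper open.
Joint ranges: [-2.86, 2.86], [-0.3, 2.09], [-1.38, 1.24], [0.06, 2.45], [-1.56, 4.7], [0.09, 2.05], [-2.69, 2.69]. Speed limits (rad/s): [2.57, 2.57, 3.14, 3.14, 3.14, 3.14, 3.14].

### API

Orientations are given as a rotation vector (axis times angle).
In Python, from bench import ctrl gives the robot as it stands.
- The arm moves only by the tool step_arm, never from a script. Its argument "increments" is one flat list of numbers, 6 for each row, row after row: the shift along the tool's x, y, z in cm, then the turn, a rotation vector about the tool's x, y, z in rad. In form: [tx, ty, tz, ax, ay, az, tx, ty, tz, ax, ay, az, ...]. A call has 1 to 12 rows; each row shifts and turns the commanded pose from where the row before left it, along the tool's axes as they then stand; what a row does not reach is not made up. A row lasts 1/8 s, in which the tool goes at most 62.5 mm and 10.7 degrees, less where a joint would pass 70% of its speed; a pose out of reach is approached as far as the arm can. A call with a gripper value outside its range is refused whole. "fingers" is the opening in per cent of the stroke, from 0 (shut) to 100 (fully open), set as the call begins (left out, the last holds). The fingers move at their own pace and stop on an object; "force" is the grip in N (left out, the last holds). Time passes only in rows, so rows that do not move let the fingers close. It gives the time, the measured TCP pose, the force and the opening at its end, in the units of the state.
- ctrl.get_state(): the state, without advancing time (a new reading comes with each control period).
- ctrl.get_image(name): name is "scene" or "top" or "wrist"; returns the picture (420x560x3 uint8, red, green, blue); there is no depth.
- ctrl.camera_params(name): a dict with "vertical_fov" (degrees; the focal length in pixels is half the picture's height over the tangent of half this angle, whatever the lens; pixels are square), "cx", "cy" (the principal point, pixels), "R" (3x3) and "t" (3): a world point X has camera coordinates R X + t. Camera axes: x right, y down, z forward; pixel columns grow to the right and rows downward; lengths in m; the calibration is good to about 2 mm. A picture is of the moment at which its call begins: read the wrist's pose just before it. camera_params takes no time and is no camera call; for the wrist camera it gives the pose at the moment of the call.
- ctrl.close_job(): hands the job in, once; it reports no verdict.
Trained networks look in the newest picture that a camera, given by its name, has taken for a name from the list of things; names that differ only in an ending like _2 or _b are one class to them, and where a whole thing is asked for, a point or a joint stands for the part that bears it (a point fixed in the world has none). Each returns a list of dicts, best first, with "score" (0 to 1); they miss things now and then, are a little off and sometimes report something else, mostly with a low value. They report only what shows in the picture. A call takes as long as a camera call. They do not tell look-alikes from the thing itself.
- ctrl.search_frame(camera, name): "xyz" ([x, y, z] in m, in the coordinates of the camera as it stood for that picture, good to about 4 mm: the middle of the surface that is visible of it).
- ctrl.silhouettes(camera, name): "pixels" (420x560 bool, what is visible of it).
- ctrl.spot_point(camera, name): "xyz" ([x, y, z] in m, in the coordinates of the camera as it stood for that picture, good to about 4 mm: a listed point, or the origin of a listed thing).
The state is a dict: "time": time; "joint_positions": joint angles; "qd": joint speeds; "joint_torque": joint torques, N m; "position": TCP position; "tool_rot": TCP orientation; "ft_force": force on the tool from outside, world axes, zero at the start; "torque": the same for the moment, N m; "grip_width": opening from 0.0 (shut) to 1.0 (fully open).
Only numpy, scipy, OpenCV 4.12 (cv2) and the standard library are available. Lean on these libraries where they do the work, as an engineer would, in place of code of your own. Each camera call takes 0.05 s, during which the arm holds its last target.

### The job

Dress the candle tray for sale: stand one of the four ivory pillar candles in each brass dish, so that the row steps down evenly in height towards the folded price card: the shortest in the dish next to the card, the tallest at the far end, so that the card stays in view. Each candle must stand upright and flat inside its dish's rim; do not tip a candle over on the way, and leave the card standing where it is.

Things in the scene. Friction and masses are not known exactly. Their poses are not given: they have to be found in the camera images.
- candle_short (a point): The shortest of four plain ivory-coloured wax pillar candles with a dark wick: an upright cylinder 44 mm in diameter and 50 mm high, standing loose on the table at the start. The point is its centre, 25 mm above its underside; z points up along it. About 68 g.
- candle_low (a point): The second shortest of four plain ivory-coloured wax pillar candles with a dark wick: an upright cylinder 44 mm in diameter and 72 mm high, standing loose on the table at the start. The point is its centre, 36 mm above its underside; z points up along it. About 99 g.
- candle_high (a point): The second tallest of four plain ivory-coloured wax pillar candles with a dark wick: an upright cylinder 44 mm in diameter and 94 mm high, standing loose on the table at the start. The point is its centre, 47 mm above its underside; z points up along it. About 129 g.
- candle_tall (a point): The tallest of four plain ivory-coloured wax pillar candles with a dark wick: an upright cylinder 44 mm in diameter and 116 mm high, standing loose on the table at the start. The point is its centre, 58 mm above its underside; z points up along it. About 159 g.
- dish_1 (a point): Round brass candle dish 1 of four in a straight row, 76 mm apart, on a fixed dark wooden tray (86 x 312 mm, top 12 mm over the table). Inside diameter 61 mm, outside 67 mm, rim 6 mm above its floor. Point: centre of its inner floor, 15 mm over the table. y runs along the row from dish 4 to dish 1, z up. The robot's left end of the row.
- dish_2 (a point): Round brass candle dish 2 of four in a straight row, 76 mm apart, on a fixed dark wooden tray (86 x 312 mm, top 12 mm over the table). Inside diameter 61 mm, outside 67 mm, rim 6 mm above its floor. Point: centre of its inner floor, 15 mm over the table. y runs along the row from dish 4 to dish 1, z up. In the middle of the row.
- dish_3 (a point): Round brass candle dish 3 of four in a straight row, 76 mm apart, on a fixed dark wooden tray (86 x 312 mm, top 12 mm over the table). Inside diameter 61 mm, outside 67 mm, rim 6 mm above its floor. Point: centre of its inner floor, 15 mm over the table. y runs along the row from dish 4 to dish 1, z up. In the middle of the row.
- dish_4 (a point): Round brass candle dish 4 of four in a straight row, 76 mm apart, on a fixed dark wooden tray (86 x 312 mm, top 12 mm over the table). Inside diameter 61 mm, outside 67 mm, rim 6 mm above its floor. Point: centre of its inner floor, 15 mm over the table. y runs along the row from dish 4 to dish 1, z up. The robot's right end of the row.
- tent_card: Folded white paper price card, like a small tent, 40 x 78 x 48 mm, light and loose, on the table about 96 mm beyond the centre of an end dish; which end of the tray differs from start to start (a low glass dish, 93 mm wide, 20 mm high, stands off the other end). Origin: centre of its underside; z up, y along its fold.
Things that resemble listed ones, but are neither listed nor needed, are in the scene too. What is shaped like the part that bears candle_tall but purple is not meant. What is shaped like the part that bears candle_short but pink is not meant.

How it is judged:
By the outcome, as a careful person would: the job done as asked, in the order asked, and still so for the second after the job is handed in, with the robot touching nothing.
It also fails if it takes over 112 s, if anything falls off the work surface, if the arm or the gripper's body presses on something with over 40 N, if the wrist force passes 120 N, or if a joint passes its speed limit or range.

## Working session

There is one attempt and no reset: what is moved stays moved. The work goes in short steps, Python scripts to look and compute and a tool call to move; the robot and the scene stay as the last step left them, time stands still between calls to the robot, and variables do not carry over. Pictures are saved under pics/ and viewed, and the job is handed in when it is done.

Besides the shell and the picture viewer there is one more tool, called after "Emit:" as name(argument=value, ...) on one line, values as JSON. step_arm: Moves the arm, as the interface text tells. Its arguments: {"type":"object","properties":{"increments":{"type":"array","items":{"type":"number"}},"fingers":{"type":"number"},"force":{"type":"number"}},"required":["increments"]}

```bash
mkdir -p pics; ls; python3 - <<'E'
from bench import ctrl
import cv2
s=ctrl.get_state(); print(s['time'],s['position'],s['tool_rot'],s['grip_width'])
for n in ['scene','top']:
    im=ctrl.get_image(n); cv2.imwrite(f'pics/{n}0.png',im[:,:,::-1])
    p=ctrl.camera_params(n); print(n,p)
E
```

```text
pics
0.0 [0.22996605 0.6073882  0.22147751] [ 0.28245849  1.55230804 -0.28538478] 0.9991357477630497
scene {'vertical_fov': 57.37618574603025, 'cx': 276.937164916586, 'cy': 213.78342935222983, 'R': array([[-0.54340443,  0.83928257,  0.01778777],
       [ 0.52775805,  0.35802854, -0.77025126],
       [-0.65282698, -0.40917031, -0.63749242]]), 't': array([ 0.33982961, -0.26157893,  1.44596226])}
top {'vertical_fov': 53.298619297581375, 'cx': 276.4125855929921, 'cy': 208.68613772270814, 'R': array([[-0.02225877, -0.99974875, -0.00264317],
       [-0.9762183 ,  0.02230499, -0.21563932],
       [ 0.2156441 , -0.00221955, -0.97646951]]), 't': array([0.00268621, 0.61111622, 1.19289122])}
```

View pics/scene0.png

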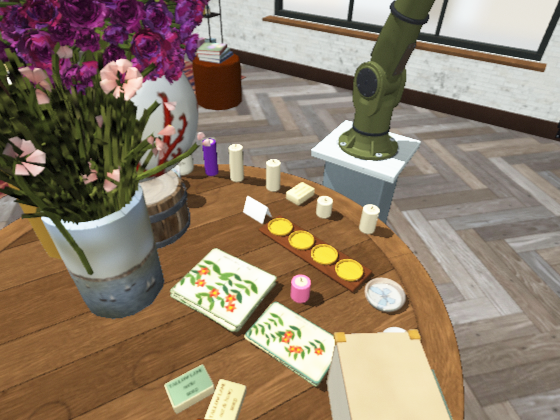

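View pics/top0.png

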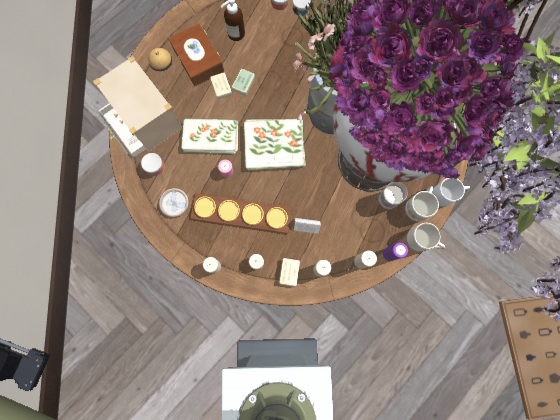

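```bash
cat > h.py <<'E'
from bench import ctrl
import numpy as np, cv2
from scipy.spatial.transform import Rotation as Ro
def cam(n):
    p=ctrl.camera_params(n); f=210/np.tan(np.radians(p['vertical_fov']/2)); return p,f
def proj(n,X):
    p,f=cam(n); c=p['R']@np.array(X)+p['t']; return f*c[0]/c[2]+p['cx'],f*c[1]/c[2]+p['cy']
def ray(n,u,v,z):
    p,f=cam(n); d=p['R'].T@np.array([(u-p['cx'])/f,(v-p['cy'])/f,1]); o=-p['R'].T@p['t']
    return o+d*(z-o[2])/d[2]
def w(n,xyz):
    p,f=cam(n); return p['R'].T@(np.array(xyz)-p['t'])
E
python3 - <<'E'
from h import *
for n in ['top','scene']:
    for k in ['candle_short','candle_low','candle_high','candle_tall','dish_1','dish_2','dish_3','dish_4','tent_card']:
        for r in ctrl.spot_point(n,k): 
            X=w(n,r['xyz']); print(n,k,round(r['score'],2),X.round(3),np.round(proj(n,X)))
print(ctrl.get_state()['time'])
E
```

```text
top candle_short 0.72 [0.758 0.145 0.029] [226. 167.]
top candle_short 0.57 [0.459 0.053 0.027] [257. 261.]
top candle_low 0.81 [0.45  0.186 0.038] [212. 265.]
top candle_high 0.62 [ 0.435 -0.136  0.047] [320. 267.]
top candle_tall 0.74 [ 0.473 -0.355  0.057] [393. 252.]
top candle_tall 0.5 [ 0.456 -0.266  0.058] [364. 259.]
top dish_1 0.92 [0.623 0.136 0.014] [229. 209.]
top dish_1 0.68 [0.632 0.214 0.014] [205. 207.]
top dish_1 0.67 [0.608 0.069 0.015] [251. 214.]
top dish_1 0.55 [ 0.589 -0.012  0.014] [277. 219.]
top dish_2 0.92 [0.623 0.136 0.014] [229. 209.]
top dish_2 0.68 [0.632 0.214 0.014] [205. 207.]
top dish_2 0.67 [0.608 0.069 0.015] [251. 214.]
top dish_2 0.55 [ 0.589 -0.012  0.014] [277. 219.]
top dish_3 0.92 [0.623 0.136 0.014] [229. 209.]
top dish_3 0.68 [0.632 0.214 0.014] [205. 207.]
top dish_3 0.67 [0.608 0.069 0.015] [251. 214.]
top dish_3 0.55 [ 0.589 -0.012  0.014] [277. 219.]
top dish_4 0.92 [0.623 0.136 0.014] [229. 209.]
top dish_4 0.68 [0.632 0.214 0.014] [205. 207.]
top dish_4 0.67 [0.608 0.069 0.015] [251. 214.]
top dish_4 0.55 [ 0.589 -0.012  0.014] [277.
[... 627 characters left out ...]
[0.608 0.067 0.016] [302. 241.]
scene dish_2 0.88 [0.632 0.213 0.015] [349. 270.]
scene dish_2 0.88 [0.621 0.136 0.016] [323. 254.]
scene dish_2 0.79 [ 0.593 -0.01   0.018] [281. 226.]
scene dish_2 0.68 [0.608 0.067 0.016] [302. 241.]
scene dish_3 0.88 [0.632 0.213 0.015] [349. 270.]
scene dish_3 0.88 [0.621 0.136 0.016] [323. 254.]
scene dish_3 0.79 [ 0.593 -0.01   0.018] [281. 226.]
scene dish_3 0.68 [0.608 0.067 0.016] [302. 241.]
scene dish_4 0.88 [0.632 0.213 0.015] [349. 270.]
scene dish_4 0.88 [0.621 0.136 0.016] [323. 254.]
scene dish_4 0.79 [ 0.593 -0.01   0.018] [281. 226.]
scene dish_4 0.68 [0.608 0.067 0.016] [302. 241.]
scene tent_card 0.64 [ 0.568 -0.104  0.004] [258. 213.]
1.0
```

```bash
cat > fit.py <<'E'
from h import *
from scipy.optimize import minimize, least_squares
def hullmask(n,x,y,z0,h):
    p,f=cam(n); a=np.linspace(0,2*np.pi,60); pts=[]
    for z in (z0,z0+h):
        X=np.stack([x+.022*np.cos(a),y+.022*np.sin(a),0*a+z]); c=p['R']@X+p['t'][:,None]
        pts.append(np.stack([f*c[0]/c[2]+p['cx'],f*c[1]/c[2]+p['cy']],1))
    m=np.zeros((420,560),np.uint8); cv2.fillConvexPoly(m,cv2.convexHull((np.concatenate(pts)*16).round().astype(np.int32).reshape(-1,1,2)),1,shift=4)
    return m
H={'short':.05,'low':.072,'high':.094,'tall':.116}
def fit(k,guess,z0,cams=('top','scene')):
    M={}
    for n in cams:
        g=proj(n,[*guess,z0+H[k]/2]); best=None
        for r in ctrl.silhouettes(n,'candle_'+k):
            ys,xs=np.nonzero(r['pixels']); d=np.hypot(xs.mean()-g[0],ys.mean()-g[1])
            if best is None or d<best[0]: best=(d,xs.mean(),ys.mean(),len(xs),r['score'])
        if best and best[0]<12: M[n]=best
    def res(q):
        o=[]
        for n,b in M.items():
            ys,xs=np.nonzero(hullmask(n,q[0],q[1],z0,H[k])); o+=[xs.mean()-b[1],ys.mean()-b[2]]
        return o
    s=least_squares(res,guess,diff_step=.01,x_scale=.01)
    return s.x,np.round(s.fun,1),{n:(b[3],int(hullmask(n,*s.x,z0,H[k]).sum())) for n,b in M.items()}
E
python3 - <<'E'
from fit import *
G={'short':(.4585,.0535),'low':(.4505,.185),'high':(.431,-.1385),'tall':(.455,-.267)}
for k,g in G.items(): print(k,fit(k,g,0))
# dishes
P=np.array([[.632,.2135],[.622,.136],[.608,.068],[.591,-.011]]);i=np.array([1.5,.5,-.5,-1.5])*.076
c=P.mean(0); d=(i[:,None]*P).sum(0);d/=np.linalg.norm(d);print(c,d,c+i[:,None]*d)
s=ctrl.get_state();R=Ro.from_rotvec(s['tool_rot']);print(s['time'],s['position'],R.as_matrix().round(3))
for T in ([[0,1,0],[0,0,-1],[-1,0,0]],[[0,-1,0],[0,0,1],[-1,0,0]]):
    print((R.inv()*Ro.from_matrix(T)).as_rotvec())
E
```

```text
short (array([0.45753842, 0.05182602]), array([0.7, 0.1, 0.4, 0.3]), {'top': (179, 213), 'scene': (308, 357)})
low (array([0.44902597, 0.18553254]), array([0.3, 0.3, 0.2, 0.6]), {'top': (226, 256), 'scene': (417, 508)})
high (array([ 0.43121277, -0.14189316]), array([ 0.2, -0.3,  0.5,  0.1]), {'top': (168, 267), 'scene': (431, 486)})
tall (array([ 0.45514984, -0.26946603]), array([ 0.3, -0.1,  0.3,  0.2]), {'top': (279, 344), 'scene': (492, 571)})
[0.61325  0.101625] [0.18168559 0.98335667] [[ 0.63396216  0.21372766]
 [ 0.62015405  0.13899255]
 [ 0.60634595  0.06425745]
 [ 0.59253784 -0.01047766]]
1.4 [0.23011783 0.60794536 0.22258418] [[ 0.     0.354  0.935]
 [ 0.     0.935 -0.354]
 [-1.     0.     0.   ]]
[ 1.20897518e+00 -3.18569056e-05 -1.14359264e-04]
[-1.93261747e+00  1.26275092e-04 -3.51762816e-05]
```

Emit:
step_arm(increments=[0, 0, 0, 0.1511, 0, 0, 0, 0, 0, 0.1511, 0, 0, 0, 0, 0, 0.1511, 0, 0, 0, 0, 0, 0.1511, 0, 0, 0, 0, 0, 0.1511, 0, 0, 0, 0, 0, 0.1511, 0, 0, 0, 0, 0, 0.1511, 0, 0, 0, 0, 0, 0.1511, 0, 0], fingers=100, force=15)

```text
time: 2.4
position: [0.2301, 0.6079, 0.2226]
tool_rot: [1.213, 1.207, -1.213]
ft_force: [-0.6, 0.6, 1.1]
grip_width: 0.999
```

Emit:
step_arm(increments=[0, 1.896, 4.63, 0, 0, 0, 0, 1.896, 4.63, 0, 0, 0, 0, 1.896, 4.63, 0, 0, 0, 0, 1.896, 4.63, 0, 0, 0, 0, 1.896, 4.63, 0, 0, 0, 0, 1.896, 4.63, 0, 0, 0, 0, 1.896, 4.63, 0, 0, 0, 0, 1.896, 4.63, 0, 0, 0, 0, 1.896, 4.63, 0, 0, 0, 0, 1.896, 4.63, 0, 0, 0, 0, 1.896, 4.63, 0, 0, 0, 0, 1.896, 4.63, 0, 0, 0])

```text
time: 3.9
position: [0.4582, 0.0508, 0.2229]
tool_rot: [1.21, 1.209, -1.208]
ft_force: [0.3, 0.2, 0.8]
grip_width: 1.0
```

```bash
cat > st.py <<'E'
from h import *
s=ctrl.get_state();R=Ro.from_rotvec(s['tool_rot']);print(s['time'],s['position'].round(4),s['ft_force'].round(2),s['grip_width'],s['joint_positions'].round(2));print((R.inv()*Ro.from_matrix([[0,1,0],[0,0,-1],[-1,0,0]])).as_rotvec().round(4))
E
python3 st.py
python3 -c "
from h import *
cv2.imwrite('pics/w1.png',ctrl.get_image('wrist')[:,:,::-1]); cv2.imwrite('pics/s1.png',ctrl.get_image('scene')[:,:,::-1])"
```

```text
3.9 [0.4582 0.0508 0.2229] [0.26 0.25 0.8 ] 0.9998521068399565 [-0.82 -0.13  0.61  1.92  0.07  1.33 -0.23]
[ 0.0003 -0.001  -0.001 ]
```

View pics/w1.png

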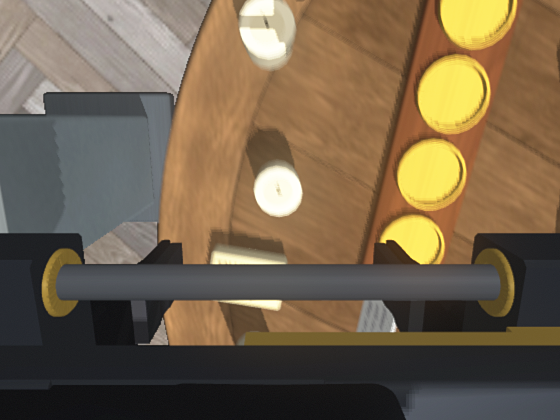

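View pics/s1.png

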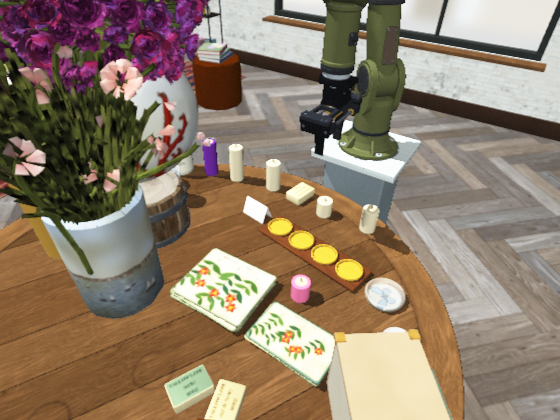

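```bash
python3 - <<'E'
from h import *
print(proj('wrist',[.4575,.0518,.05]),proj('wrist',[.4582,.0508,.03]))
D=[[.634,.2137],[.6202,.139],[.6063,.0643],[.5925,-.0105]]
for d in D: print(np.round(proj('wrist',[*d,.015]),1),np.round(proj('top',[*d,.015]),1))
for r in ctrl.spot_point('wrist','candle_short')+ctrl.spot_point('wrist','dish_1'): print(r['score'],w('wrist',r['xyz']).round(4))
E
```

```text
(np.float64(276.4638448027802), np.float64(184.45806996888734)) (np.float64(277.2534103795098), np.float64(181.77351454425235))
[474.1  -4.8] [204.7 206.7]
[450.  84.] [228.5 210.5]
[428.2 164.2] [252.4 214.3]
[408.4 237. ] [276.4 218.1]
0.96 [0.4561 0.0569 0.0225]
0.91 [0.6075 0.066  0.013 ]
0.71 [0.6332 0.2133 0.0128]
0.58 [ 0.5912 -0.0116  0.0125]
0.57 [0.6202 0.1384 0.0101]
```

```bash
python3 st.py; python3 - <<'E'
from h import *
im=ctrl.get_image('wrist').copy()
p=ctrl.camera_params('wrist')
D=[[.634,.2137],[.6202,.139],[.6063,.0643],[.5925,-.0105]]
a=np.linspace(0,2*np.pi,50)
def ring(x,y,z,r,c):
    pts=np.array([proj('wrist',[x+r*np.cos(t),y+r*np.sin(t),z]) for t in a]); cv2.polylines(im,[pts.round().astype(np.int32).reshape(-1,1,2)],True,c,1)
for d in D: ring(*d,.021,.0335,(0,0,255))
ring(.4575,.0518,.05,.022,(255,0,0))
ring(.449,.1855,.072,.022,(255,0,0))
cv2.imwrite('pics/w2.png',im[:,:,::-1])
E
python3 st.py
```

```text
4.1 [0.4579 0.0518 0.2227] [-0.52 -0.07 -0.29] 1.0009760344031982 [-0.82 -0.13  0.6   1.92  0.07  1.33 -0.24]
[-0.0022 -0.0009 -0.0002]
4.15 [0.4575 0.053  0.2226] [0.74 1.07 0.82] 1.0012048675948688 [-0.82 -0.13  0.6   1.92  0.07  1.33 -0.24]
[ 0.0003 -0.0008  0.    ]
```

View pics/w2.png

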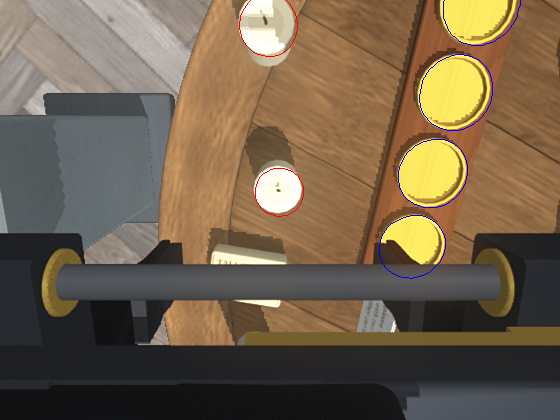

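Emit:
step_arm(increments=[2.4, 0, 0, 0, 0, 0, 2.4, 0, 0, 0, 0, 0, 2.4, 0, 0, 0, 0, 0, 2.4, 0, 0, 0, 0, 0, 2.4, 0, 0, 0, 0, 0, 2.4, 0, 0, 0, 0, 0, 1.08, 0, 0, 0, 0, 0, 1.08, 0, 0, 0, 0, 0, 1.08, 0, 0, 0, 0, 0, 1.08, 0, 0, 0, 0, 0, 1.08, 0, 0, 0, 0, 0, 1.08, 0, 0, 0, 0, 0])

```text
time: 5.65
position: [0.4578, 0.0524, 0.0131]
tool_rot: [1.209, 1.209, -1.209]
ft_force: [-0.1, -0.2, 0.2]
grip_width: 0.998
```

Emit:
step_arm(increments=[0, 0, 0, 0, 0, 0, 0, 0, 0, 0, 0, 0, 0, 0, 0, 0, 0, 0, 0, 0, 0, 0, 0, 0, 0, 0, 0, 0, 0, 0, 0, 0, 0, 0, 0, 0], fingers=35, force=20)

```text
time: 6.4
position: [0.4579, 0.0525, 0.0139]
tool_rot: [1.209, 1.209, -1.209]
ft_force: [0.2, 0.2, 1.5]
grip_width: 0.499
```

```bash
python3 st.py; python3 -c "
from h import *
cv2.imwrite('pics/s2.png',ctrl.get_image('scene')[:,:,::-1])"
```

```text
6.4 [0.4579 0.0525 0.0139] [0.25 0.24 1.48] 0.4987017094997984 [-0.78  0.16  0.65  2.15 -0.13  0.87 -0.06]
[ 0.0003 -0.0003 -0.0003]
```

View pics/s2.png

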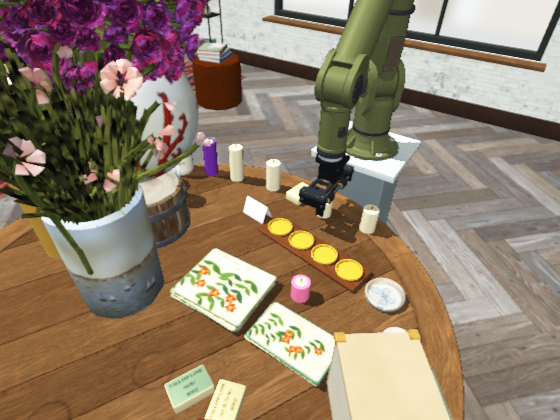

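Emit:
step_arm(increments=[-1, 0, 0, 0, 0, 0, -2.5, 0, 0, 0, 0, 0, -2.5, 0, 0, 0, 0, 0, -2, 0, 0, 0, 0, 0, 0, 1.345, 0.63, 0, 0, 0, 0, 2.69, 1.26, 0, 0, 0, 0, 2.69, 1.26, 0, 0, 0, 0, 2.69, 1.26, 0, 0, 0, 0, 2.69, 1.26, 0, 0, 0, 0, 1.345, 0.63, 0, 0, 0, 0, 0, 0, 0, 0, 0])

```text
time: 7.82
position: [0.5923, -0.0112, 0.0938]
tool_rot: [1.209, 1.209, -1.21]
ft_force: [-0.5, -0.1, -0.6]
grip_width: 0.5
```

Emit:
step_arm(increments=[0, 0, 0, 0, 0, 0, 1.5, 0, 0, 0, 0, 0, 1.5, 0, 0, 0, 0, 0])

```text
time: 8.2
position: [0.5915, -0.0099, 0.0626]
tool_rot: [1.209, 1.211, -1.209]
ft_force: [-0.7, 1.4, -0.6]
grip_width: 0.494
```

```bash
python3 st.py; python3 -c "
from h import *
cv2.imwrite('pics/s3.png',cv2.resize(ctrl.get_image('scene')[150:330,180:420,::-1],None,fx=3,fy=3))"
```

```text
8.2 [ 0.5915 -0.0099  0.0626] [-0.74  1.37 -0.62] 0.4941854204558216 [-0.6   0.39  0.69  1.8  -0.28  1.05  0.2 ]
[ 0.001  -0.0008  0.0005]
```

View pics/s3.png

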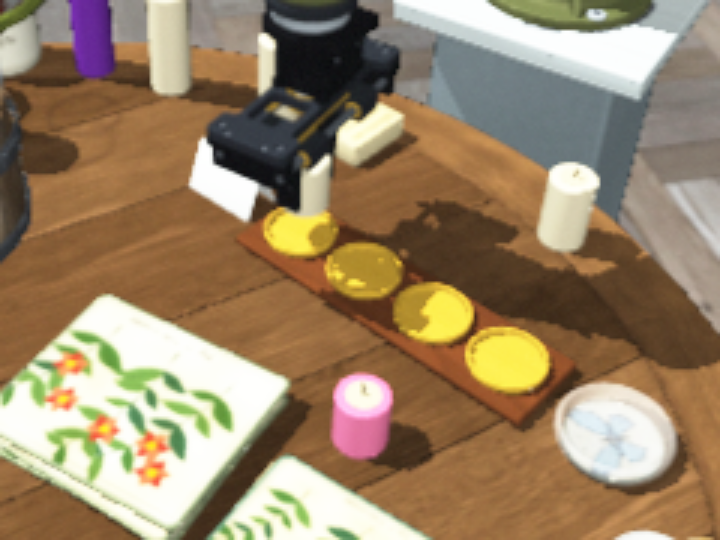

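Emit:
step_arm(increments=[0.8, 0, 0, 0, 0, 0, 0.8, 0, 0, 0, 0, 0, 0.8, 0, 0, 0, 0, 0, 0.4, 0, 0, 0, 0, 0, 0.3, 0, 0, 0, 0, 0, 0.2, 0, 0, 0, 0, 0, 0.1, 0, 0, 0, 0, 0])

```text
time: 9.12
position: [0.5924, -0.0106, 0.0298]
tool_rot: [1.209, 1.209, -1.209]
ft_force: [-0.0, -0.3, -0.4]
grip_width: 0.501
```

Emit:
step_arm(increments=[0.1, 0, 0, 0, 0, 0, 0, 0, 0, 0, 0, 0])

```text
time: 9.38
position: [0.5924, -0.0106, 0.029]
tool_rot: [1.209, 1.209, -1.209]
ft_force: [0.1, -0.2, 1.2]
grip_width: 0.504
```

Emit:
step_arm(increments=[0.05, 0, 0, 0, 0, 0, 0, 0, 0, 0, 0, 0])

```text
time: 9.62
position: [0.5925, -0.0106, 0.029]
tool_rot: [1.21, 1.209, -1.209]
ft_force: [-2.5, 0.1, 4.8]
grip_width: 0.5
```

Emit:
step_arm(increments=[0, 0, 0, 0, 0, 0, 0, 0, 0, 0, 0, 0, 0, 0, 0, 0, 0, 0, 0, 0, 0, 0, 0, 0], fingers=90)

```text
time: 10.12
position: [0.5922, -0.0106, 0.0281]
tool_rot: [1.209, 1.209, -1.209]
ft_force: [-0.3, -0.4, 0.4]
grip_width: 0.853
```

Emit:
step_arm(increments=[-1, 0, 0, 0, 0, 0, -2, 0, 0, 0, 0, 0, -3, 0, 0, 0, 0, 0, -4, 0, 0, 0, 0, 0, -4, 0, 0, 0, 0, 0, -3, 0, 0, 0, 0, 0])

```text
time: 10.88
position: [0.593, -0.011, 0.202]
tool_rot: [1.212, 1.207, -1.206]
ft_force: [0.7, 0.5, 0.1]
grip_width: 0.897
```

```bash
python3 st.py; python3 -c "
from h import *
cv2.imwrite('pics/s4.png',cv2.resize(ctrl.get_image('scene')[150:330,180:420,::-1],None,fx=3,fy=3))"
```

```text
10.875 [ 0.593 -0.011  0.202] [0.72 0.53 0.11] 0.8968538375864084 [-0.65  0.25  0.74  1.65 -0.17  1.3   0.12]
[-0.0004 -0.0009 -0.0037]
```

View pics/s4.png

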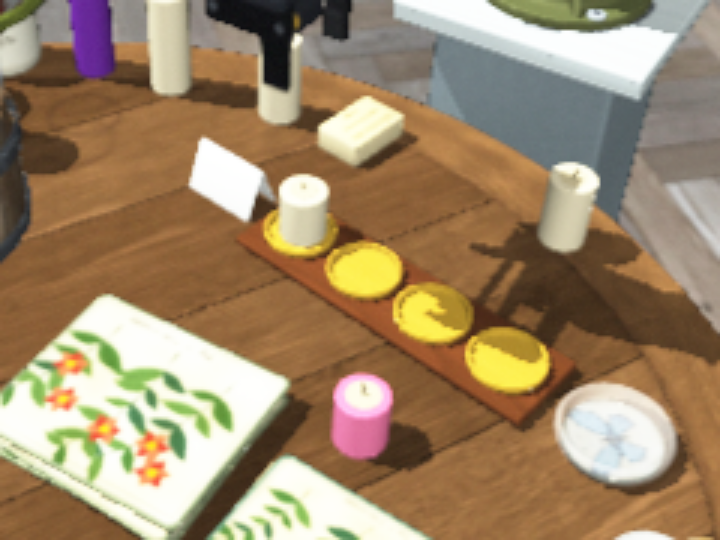

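Emit:
step_arm(increments=[0, -0.896, -1.225, 0, 0, 0, 0, -1.793, -2.45, 0, 0, 0, 0, -1.793, -2.45, 0, 0, 0, 0, -1.793, -2.45, 0, 0, 0, 0, -1.793, -2.45, 0, 0, 0, 0, -1.793, -2.45, 0, 0, 0, 0, -1.793, -2.45, 0, 0, 0, 0, -1.793, -2.45, 0, 0, 0, 0, -0.896, -1.225, 0, 0, 0, 0, 0, 0, 0, 0, 0], fingers=100)

```text
time: 12.18
position: [0.4478, 0.1861, 0.1978]
tool_rot: [1.207, 1.211, -1.208]
ft_force: [-0.6, -0.0, -0.2]
grip_width: 1.0
```

```bash
python3 st.py
```

```text
12.175 [0.4478 0.1861 0.1978] [-0.6  -0.01 -0.25] 0.9999318193446703 [-1.   -0.04  0.54  1.9   0.02  1.27 -0.46]
[0.0027 0.0004 0.0007]
```

Emit:
step_arm(increments=[1, 0, 0, 0, 0, 0, 2, 0, 0, 0, 0, 0, 2.5, 0, 0, 0, 0, 0, 2.5, 0, 0, 0, 0, 0, 2.5, 0, 0, 0, 0, 0, 2, 0, 0, 0, 0, 0, 2, 0, 0, 0, 0, 0, 1.5, 0, 0, 0, 0, 0, 1, 0, 0, 0, 0, 0, 0.45, 0, 0, 0, 0, 0])

```text
time: 13.42
position: [0.4488, 0.185, 0.0233]
tool_rot: [1.209, 1.209, -1.21]
ft_force: [0.3, 0.2, 0.4]
grip_width: 1.001
```

Emit:
step_arm(increments=[0, 0, 0, 0, 0, 0, 0, 0, 0, 0, 0, 0, 0, 0, 0, 0, 0, 0, 0, 0, 0, 0, 0, 0, 0, 0, 0, 0, 0, 0, 0, 0, 0, 0, 0, 0], fingers=35)

```text
time: 14.18
position: [0.4489, 0.1855, 0.0239]
tool_rot: [1.209, 1.209, -1.209]
ft_force: [0.5, -0.1, 0.6]
grip_width: 0.504
```

```bash
python3 st.py
```

```text
14.175 [0.4489 0.1855 0.0239] [ 0.49 -0.05  0.65] 0.5038886685628107 [-0.96  0.19  0.55  2.08 -0.13  0.9  -0.33]
[ 0.0002 -0.0003 -0.0002]
```

Emit:
step_arm(increments=[-1, 0, 0, 0, 0, 0, -3, 0, 0, 0, 0, 0, -3, 0, 0, 0, 0, 0, -2, 0, 0, 0, 0, 0, 0, 1.312, 1.01, 0, 0, 0, 0, 2.623, 2.02, 0, 0, 0, 0, 2.623, 2.02, 0, 0, 0, 0, 2.623, 2.02, 0, 0, 0, 0, 2.623, 2.02, 0, 0, 0, 0, 2.623, 2.02, 0, 0, 0, 0, 1.312, 1.01, 0, 0, 0, 0, 0, 0, 0, 0, 0])

```text
time: 15.68
position: [0.6063, 0.0633, 0.1138]
tool_rot: [1.21, 1.208, -1.211]
ft_force: [-0.4, 0.5, -1.5]
grip_width: 0.5
```

Emit:
step_arm(increments=[1, 0, 0, 0, 0, 0, 1.5, 0, 0, 0, 0, 0, 1.5, 0, 0, 0, 0, 0, 1.0, 0, 0, 0, 0, 0, 0.8, 0, 0, 0, 0, 0, 0.8, 0, 0, 0, 0, 0, 0.4, 0, 0, 0, 0, 0, 0.2, 0, 0, 0, 0, 0, 0.1, 0, 0, 0, 0, 0, 0.1, 0, 0, 0, 0, 0, 0, 0, 0, 0, 0, 0])

```text
time: 17.05
position: [0.6062, 0.0642, 0.0399]
tool_rot: [1.209, 1.209, -1.209]
ft_force: [0.5, 0.2, -1.1]
grip_width: 0.501
```

```bash
python3 st.py
```

```text
17.05 [0.6062 0.0642 0.0399] [ 0.46  0.24 -1.13] 0.5008105379226275 [-0.66  0.44  0.63  1.77 -0.3   1.03  0.08]
[ 0.0002 -0.0001 -0.0002]
```

1 mm left to the floor.

Emit:
step_arm(increments=[0.1, 0, 0, 0, 0, 0, 0.05, 0, 0, 0, 0, 0, 0, 0, 0, 0, 0, 0])

```text
time: 17.42
position: [0.6064, 0.0642, 0.0389]
tool_rot: [1.21, 1.209, -1.209]
ft_force: [-2.4, -0.5, 4.0]
grip_width: 0.506
```

Emit:
step_arm(increments=[0, 0, 0, 0, 0, 0, 0, 0, 0, 0, 0, 0, 0, 0, 0, 0, 0, 0, 0, 0, 0, 0, 0, 0], fingers=90)

```text
time: 17.92
position: [0.6062, 0.0642, 0.0381]
tool_rot: [1.209, 1.209, -1.209]
ft_force: [-1.2, 0.2, -0.7]
grip_width: 0.855
```

Emit:
step_arm(increments=[-1, 0, 0, 0, 0, 0, -2, 0, 0, 0, 0, 0, -3, 0, 0, 0, 0, 0, -4, 0, 0, 0, 0, 0, -4, 0, 0, 0, 0, 0, -3, 0, 0, 0, 0, 0, -1, 0, 0, 0, 0, 0])

```text
time: 18.8
position: [0.6076, 0.064, 0.2219]
tool_rot: [1.213, 1.207, -1.205]
ft_force: [0.3, -0.3, -0.2]
grip_width: 0.902
```

```bash
python3 st.py; python3 -c "
from h import *
cv2.imwrite('pics/s5.png',cv2.resize(ctrl.get_image('scene')[150:330,180:420,::-1],None,fx=3,fy=3))
from fit import fit
print(fit('high',(.431,-.1415),0),fit('tall',(.455,-.2695),0))"
```

```text
18.8 [0.6076 0.064  0.2219] [ 0.28 -0.29 -0.23] 0.9024527997394126 [-0.72  0.27  0.7   1.58 -0.18  1.35 -0.01]
[-0.0001 -0.0016 -0.0051]
(array([ 0.43181805, -0.14129274]), array([ 0.1, -0.4,  0.7, -0.2]), {'top': (168, 268), 'scene': (412, 485)}) (array([ 0.45450971, -0.26898362]), array([0.2, 0.1, 0.1, 0.4]), {'top': (279, 345), 'scene': (488, 564)})
```

View pics/s5.png

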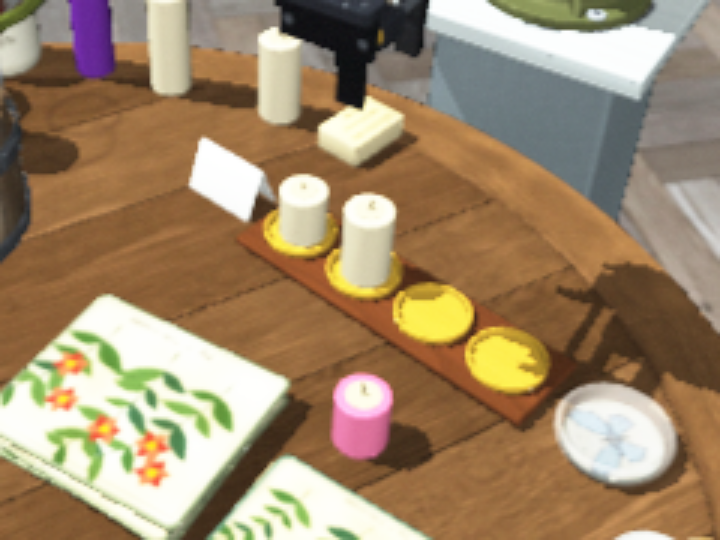

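Emit:
step_arm(increments=[0, -1.092, 1.283, 0, 0, 0, 0, -2.184, 2.565, 0, 0, 0, 0, -2.184, 2.565, 0, 0, 0, 0, -2.184, 2.565, 0, 0, 0, 0, -2.184, 2.565, 0, 0, 0, 0, -2.184, 2.565, 0, 0, 0, 0, -2.184, 2.565, 0, 0, 0, 0, -2.184, 2.565, 0, 0, 0, 0, -1.092, 1.283, 0, 0, 0, 0, 0, 0, 0, 0, 0, 0, 0, 0, 0, 0, 0], fingers=100)

```text
time: 20.42
position: [0.432, -0.14, 0.2181]
tool_rot: [1.208, 1.21, -1.208]
ft_force: [0.3, 0.2, 0.2]
grip_width: 1.001
```

```bash
python3 st.py; cat > wv.py <<'E'
from h import *
import sys
def wv(fn,rings):
    im=ctrl.get_image('wrist').copy(); a=np.linspace(0,2*np.pi,50)
    for x,y,z,r in rings:
        pts=np.array([proj('wrist',[x+r*np.cos(t),y+r*np.sin(t),z]) for t in a]); cv2.polylines(im,[pts.round().astype(np.int32).reshape(-1,1,2)],True,(255,0,0),1)
    cv2.imwrite(fn,im[:,:,::-1])
E
python3 -c "
from wv import *
wv('pics/w3.png',[(.4315,-.141,.094,.022),(.4315,-.141,0,.022),(.5925,-.0105,.065,.022)])
for r in ctrl.spot_point('wrist','candle_high'): print(r['score'],w('wrist',r['xyz']).round(4))"; python3 st.py
```

```text
20.425 [ 0.432  -0.14    0.2181] [0.34 0.25 0.22] 1.000678920505504 [-0.63 -0.18  0.8   1.94  0.14  1.33  0.13]
[ 0.0016 -0.0001 -0.0001]
20.525 [ 0.4321 -0.14    0.2181] [ 0.41  1.27 -0.69] 1.0002955525302495 [-0.63 -0.18  0.8   1.94  0.14  1.33  0.13]
[0.0021 0.0006 0.0003]
```

View pics/w3.png

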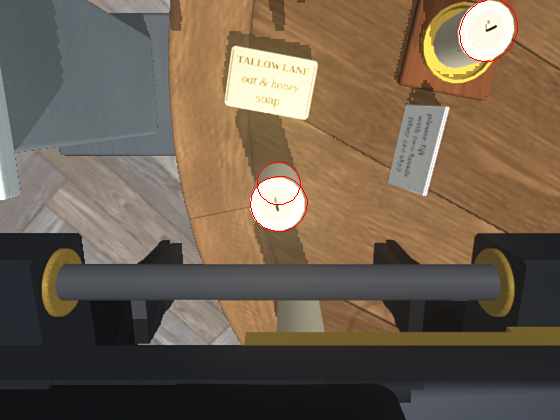

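Emit:
step_arm(increments=[1, 0, 0, 0, 0, 0, 2, 0, 0, 0, 0, 0, 2.5, 0, 0, 0, 0, 0, 2.5, 0, 0, 0, 0, 0, 2.5, 0, 0, 0, 0, 0, 2, 0, 0, 0, 0, 0, 2, 0, 0, 0, 0, 0, 1.5, 0, 0, 0, 0, 0, 1, 0, 0, 0, 0, 0, 0.35, 0, 0, 0, 0, 0])

```text
time: 21.78
position: [0.4313, -0.141, 0.0442]
tool_rot: [1.208, 1.21, -1.21]
ft_force: [0.2, -0.4, -0.4]
grip_width: 1.0
```

Emit:
step_arm(increments=[0, 0, 0, 0, 0, 0, 0, 0, 0, 0, 0, 0, 0, 0, 0, 0, 0, 0, 0, 0, 0, 0, 0, 0, 0, 0, 0, 0, 0, 0, 0, 0, 0, 0, 0, 0], fingers=35)

```text
time: 22.52
position: [0.4316, -0.141, 0.0448]
tool_rot: [1.209, 1.209, -1.209]
ft_force: [0.2, 0.4, 0.2]
grip_width: 0.495
```

```bash
python3 st.py
```

```text
22.525 [ 0.4316 -0.141   0.0448] [0.25 0.36 0.22] 0.49512559754582053 [-0.61  0.1   0.91  2.14 -0.09  0.94  0.35]
[ 0.0002 -0.0002 -0.0002]
```

Emit:
step_arm(increments=[-1, 0, 0, 0, 0, 0, -3, 0, 0, 0, 0, 0, -4, 0, 0, 0, 0, 0, -4, 0, 0, 0, 0, 0, -3, 0, 0, 0, 0, 0])

```text
time: 23.15
position: [0.4318, -0.1414, 0.197]
tool_rot: [1.211, 1.208, -1.207]
ft_force: [-0.4, -1.0, -1.6]
grip_width: 0.5
```

Emit:
step_arm(increments=[0, 0.943, -1.4, 0, 0, 0, 0, 1.886, -2.8, 0, 0, 0, 0, 1.886, -2.8, 0, 0, 0, 0, 1.886, -2.8, 0, 0, 0, 0, 1.886, -2.8, 0, 0, 0, 0, 1.886, -2.8, 0, 0, 0, 0, 1.886, -2.8, 0, 0, 0, 0, 1.886, -2.8, 0, 0, 0, 0, 1.886, -2.8, 0, 0, 0, 0, 1.886, -2.8, 0, 0, 0, 0, 0.943, -1.4, 0, 0, 0, 0, 0, 0, 0, 0, 0])

```text
time: 24.65
position: [0.6196, 0.1401, 0.1933]
tool_rot: [1.206, 1.211, -1.21]
ft_force: [-1.2, -0.4, -1.3]
grip_width: 0.494
```

```bash
python3 st.py
```

```text
24.65 [0.6196 0.1401 0.1933] [-1.22 -0.44 -1.28] 0.4941391839462008 [-0.81  0.36  0.69  1.55 -0.23  1.32 -0.09]
[0.0021 0.0015 0.002 ]
```

Emit:
step_arm(increments=[1, 0, 0, 0, 0, 0, 2.5, 0, 0, 0, 0, 0, 2.5, 0, 0, 0, 0, 0, 2.5, 0, 0, 0, 0, 0, 1.5, 0, 0, 0, 0, 0, 1, 0, 0, 0, 0, 0, 1, 0, 0, 0, 0, 0, 0.7, 0, 0, 0, 0, 0, 0.4, 0, 0, 0, 0, 0, 0.2, 0, 0, 0, 0, 0, 0.1, 0, 0, 0, 0, 0, 0, 0, 0, 0, 0, 0])

```text
time: 26.15
position: [0.6202, 0.139, 0.061]
tool_rot: [1.209, 1.209, -1.209]
ft_force: [0.2, 0.8, -1.6]
grip_width: 0.497
```

Emit:
step_arm(increments=[0.1, 0, 0, 0, 0, 0, 0.05, 0, 0, 0, 0, 0, 0, 0, 0, 0, 0, 0])

```text
time: 26.52
position: [0.6203, 0.139, 0.0599]
tool_rot: [1.21, 1.209, -1.209]
ft_force: [-0.7, 0.1, 3.6]
grip_width: 0.5
```

```bash
python3 st.py
```

```text
26.525 [0.6203 0.139  0.0599] [-0.72  0.07  3.64] 0.5000774754423292 [-0.77  0.47  0.64  1.69 -0.32  1.08 -0.03]
[ 0.0002 -0.0004 -0.0005]
```

Emit:
step_arm(increments=[0, 0, 0, 0, 0, 0, 0, 0, 0, 0, 0, 0, 0, 0, 0, 0, 0, 0, 0, 0, 0, 0, 0, 0], fingers=90)

```text
time: 27.02
position: [0.62, 0.139, 0.0591]
tool_rot: [1.209, 1.209, -1.209]
ft_force: [0.1, -0.0, 0.3]
grip_width: 0.851
```

Emit:
step_arm(increments=[-1, 0, 0, 0, 0, 0, -2, 0, 0, 0, 0, 0, -3, 0, 0, 0, 0, 0, -4, 0, 0, 0, 0, 0, -4, 0, 0, 0, 0, 0, -3, 0, 0, 0, 0, 0, -1, 0, 0, 0, 0, 0])

```text
time: 27.9
position: [0.6214, 0.1389, 0.243]
tool_rot: [1.213, 1.207, -1.205]
ft_force: [-1.0, -0.0, -0.1]
grip_width: 0.902
```

```bash
python3 st.py; python3 -c "
from h import *
cv2.imwrite('pics/s6.png',cv2.resize(ctrl.get_image('scene')[150:330,180:420,::-1],None,fx=3,fy=3))"
```

```text
27.9 [0.6214 0.1389 0.243 ] [-1.03 -0.04 -0.07] 0.9020566340076478 [-0.81  0.33  0.7   1.49 -0.21  1.4  -0.1 ]
[-0.0001 -0.0019 -0.005 ]
```

View pics/s6.png

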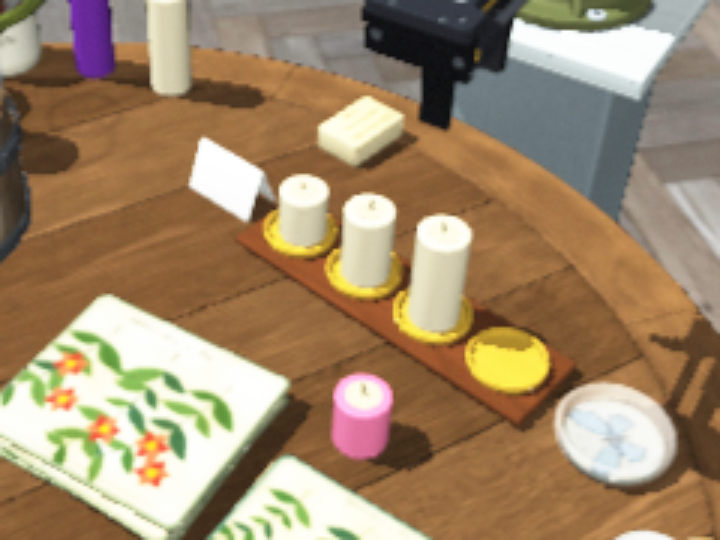

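Emit:
step_arm(increments=[0, -0.752, 1.856, 0, 0, 0, 0, -1.504, 3.711, 0, 0, 0, 0, -1.504, 3.711, 0, 0, 0, 0, -1.504, 3.711, 0, 0, 0, 0, -1.504, 3.711, 0, 0, 0, 0, -1.504, 3.711, 0, 0, 0, 0, -1.504, 3.711, 0, 0, 0, 0, -1.504, 3.711, 0, 0, 0, 0, -1.504, 3.711, 0, 0, 0, 0, -1.504, 3.711, 0, 0, 0, 0, -1.504, 3.711, 0, 0, 0, 0, -0.752, 1.856, 0, 0, 0], fingers=100)

```text
time: 29.45
position: [0.451, -0.2721, 0.2376]
tool_rot: [1.212, 1.21, -1.214]
ft_force: [0.8, 1.0, -0.3]
grip_width: 0.997
```

Emit:
step_arm(increments=[0, 0, 0, 0, 0, 0, 0, 0, 0, 0, 0, 0])

```text
time: 29.7
position: [0.4543, -0.2682, 0.2383]
tool_rot: [1.209, 1.212, -1.209]
ft_force: [-0.2, 0.4, -0.2]
grip_width: 0.999
```

```bash
python3 st.py; python3 -c "
from wv import *
wv('pics/w4.png',[(.4548,-.2692,.116,.022),(.4548,-.2692,0,.022)])"; python3 st.py
```

```text
29.7 [ 0.4543 -0.2682  0.2383] [-0.21  0.37 -0.23] 0.9994590379944664 [-0.47  0.06  1.    1.76 -0.05  1.36  0.54]
[ 0.001  -0.0012  0.0013]
29.75 [ 0.4548 -0.2678  0.2385] [ 0.62  0.31 -0.43] 0.997617054844081 [-0.47  0.06  1.    1.76 -0.05  1.36  0.54]
[ 0.002 -0.001  0.001]
```

View pics/w4.png

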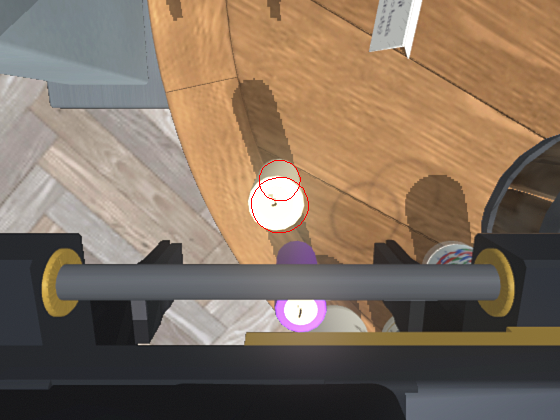

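Emit:
step_arm(increments=[1, 0, 0, 0, 0, 0, 2, 0, 0, 0, 0, 0, 2.5, 0, 0, 0, 0, 0, 2.5, 0, 0, 0, 0, 0, 2.5, 0, 0, 0, 0, 0, 2, 0, 0, 0, 0, 0, 2, 0, 0, 0, 0, 0, 1.5, 0, 0, 0, 0, 0, 1, 0, 0, 0, 0, 0, 0.24, 0, 0, 0, 0, 0])

```text
time: 31.0
position: [0.4545, -0.2693, 0.0664]
tool_rot: [1.209, 1.21, -1.21]
ft_force: [0.3, 1.0, -0.8]
grip_width: 0.999
```

Emit:
step_arm(increments=[0, 0, 0, 0, 0, 0, 0, 0, 0, 0, 0, 0, 0, 0, 0, 0, 0, 0, 0, 0, 0, 0, 0, 0, 0, 0, 0, 0, 0, 0, 0, 0, 0, 0, 0, 0], fingers=35)

```text
time: 31.75
position: [0.4548, -0.2692, 0.0669]
tool_rot: [1.209, 1.209, -1.209]
ft_force: [0.3, -0.2, 0.4]
grip_width: 0.504
```

```bash
python3 st.py
```

```text
31.75 [ 0.4548 -0.2692  0.0669] [ 0.34 -0.18  0.38] 0.5036737224293745 [-0.35  0.29  0.95  1.96 -0.28  1.03  0.73]
[ 0.0002 -0.0001 -0.0002]
```

Emit:
step_arm(increments=[-1, 0, 0, 0, 0, 0, -3, 0, 0, 0, 0, 0, -4, 0, 0, 0, 0, 0, -4, 0, 0, 0, 0, 0, -4, 0, 0, 0, 0, 0, -2, 0, 0, 0, 0, 0])

```text
time: 32.5
position: [0.4552, -0.27, 0.2495]
tool_rot: [1.211, 1.206, -1.207]
ft_force: [0.4, -0.6, -0.9]
grip_width: 0.5
```

Emit:
step_arm(increments=[0, 0.815, -2.195, 0, 0, 0, 0, 1.629, -4.39, 0, 0, 0, 0, 1.629, -4.39, 0, 0, 0, 0, 1.629, -4.39, 0, 0, 0, 0, 1.629, -4.39, 0, 0, 0, 0, 1.629, -4.39, 0, 0, 0, 0, 1.629, -4.39, 0, 0, 0, 0, 1.629, -4.39, 0, 0, 0, 0, 1.629, -4.39, 0, 0, 0, 0, 1.629, -4.39, 0, 0, 0, 0, 1.629, -4.39, 0, 0, 0, 0, 0.815, -2.195, 0, 0, 0])

```text
time: 34.0
position: [0.6336, 0.2175, 0.2464]
tool_rot: [1.206, 1.212, -1.207]
ft_force: [-0.1, -0.2, -1.3]
grip_width: 0.5
```

Emit:
step_arm(increments=[0, 0, 0, 0, 0, 0, 0, 0, 0, 0, 0, 0, 0, 0, 0, 0, 0, 0])

```text
time: 34.38
position: [0.6338, 0.2115, 0.2475]
tool_rot: [1.211, 1.208, -1.211]
ft_force: [-0.5, 0.2, -2.1]
grip_width: 0.502
```

```bash
python3 st.py
```

```text
34.375 [0.6338 0.2115 0.2475] [-0.46  0.18 -2.07] 0.5023727293824278 [-0.86  0.4   0.68  1.39 -0.25  1.44 -0.19]
[-0.0025  0.0001 -0.0004]
```

Emit:
step_arm(increments=[1.5, 0, 0, 0, 0, 0, 2.5, 0, 0, 0, 0, 0, 2.5, 0, 0, 0, 0, 0, 2.5, 0, 0, 0, 0, 0, 2.5, 0, 0, 0, 0, 0, 1.5, 0, 0, 0, 0, 0, 1, 0, 0, 0, 0, 0, 1, 0, 0, 0, 0, 0, 0.7, 0, 0, 0, 0, 0, 0.4, 0, 0, 0, 0, 0, 0.2, 0, 0, 0, 0, 0, 0, 0, 0, 0, 0, 0])

```text
time: 35.88
position: [0.6339, 0.2137, 0.0841]
tool_rot: [1.209, 1.209, -1.209]
ft_force: [-0.6, 0.3, -1.1]
grip_width: 0.506
```

Emit:
step_arm(increments=[0.1, 0, 0, 0, 0, 0, 0.1, 0, 0, 0, 0, 0, 0.05, 0, 0, 0, 0, 0, 0, 0, 0, 0, 0, 0])

```text
time: 36.38
position: [0.634, 0.2138, 0.082]
tool_rot: [1.21, 1.209, -1.209]
ft_force: [-1.3, 0.0, 2.9]
grip_width: 0.505
```

```bash
python3 st.py
```

```text
36.375 [0.634  0.2138 0.082 ] [-1.32  0.    2.88] 0.5045694703696194 [-0.84  0.52  0.63  1.58 -0.33  1.15 -0.13]
[ 0.0002 -0.0004 -0.0004]
```

Emit:
step_arm(increments=[0, 0, 0, 0, 0, 0, 0, 0, 0, 0, 0, 0, 0, 0, 0, 0, 0, 0, 0, 0, 0, 0, 0, 0], fingers=90)

```text
time: 36.88
position: [0.6338, 0.2137, 0.0813]
tool_rot: [1.209, 1.209, -1.209]
ft_force: [0.7, -0.3, -0.1]
grip_width: 0.853
```

Emit:
step_arm(increments=[-1, 0, 0, 0, 0, 0, -2, 0, 0, 0, 0, 0, -3, 0, 0, 0, 0, 0, -4, 0, 0, 0, 0, 0, -4, 0, 0, 0, 0, 0, -2, 0, 0, 0, 0, 0, 0, -2, -1, 0, 0, 0, 0, -3, -3, 0, 0, 0, 0, -3, -4, 0, 0, 0, 0, -2, -4, 0, 0, 0, 0, -1, -3, 0, 0, 0, 0, 0, 0, 0, 0, 0])

```text
time: 38.38
position: [0.5214, 0.3673, 0.2409]
tool_rot: [1.204, 1.214, -1.205]
ft_force: [-0.6, 0.0, -0.4]
grip_width: 0.903
```

```bash
python3 st.py; python3 - <<'E'
from fit import *
cv2.imwrite('pics/s7.png',cv2.resize(ctrl.get_image('scene')[150:330,180:420,::-1],None,fx=3,fy=3))
cv2.imwrite('pics/t7.png',cv2.resize(ctrl.get_image('top')[140:290,150:350,::-1],None,fx=4,fy=4))
for k,d in {'tall':[.634,.2137],'high':[.6202,.139],'low':[.6063,.0643],'short':[.5925,-.0105]}.items():
    print(k,d,fit(k,d,.015))
for r in ctrl.spot_point('top','tent_card'): print(w('top',r['xyz']))
E
```

```text
38.375 [0.5214 0.3673 0.2409] [-0.64  0.03 -0.42] 0.9029852987629355 [-1.14  0.32  0.61  1.48 -0.19  1.4  -0.51]
[ 0.0064 -0.0006  0.0015]
tall [0.634, 0.2137] (array([0.63394325, 0.21472085]), array([0.4, 0. , 0.3, 0.1]), {'top': (300, 371), 'scene': (863, 949)})
high [0.6202, 0.139] (array([0.61945521, 0.1375401 ]), array([0.5, 0.2, 0.2, 0.2]), {'top': (280, 304), 'scene': (632, 733)})
low [0.6063, 0.0643] (array([0.60732926, 0.06371273]), array([ 0.5, -0.2,  0.4,  0. ]), {'top': (218, 265), 'scene': (512, 549)})
short [0.5925, -0.0105] (array([ 0.5925743 , -0.01064472]), array([ 0.1,  0.3, -0.1,  0.5]), {'top': (187, 234), 'scene': (360, 406)})
[ 0.57291197 -0.10308379 -0.00310803]
```

View pics/s7.png

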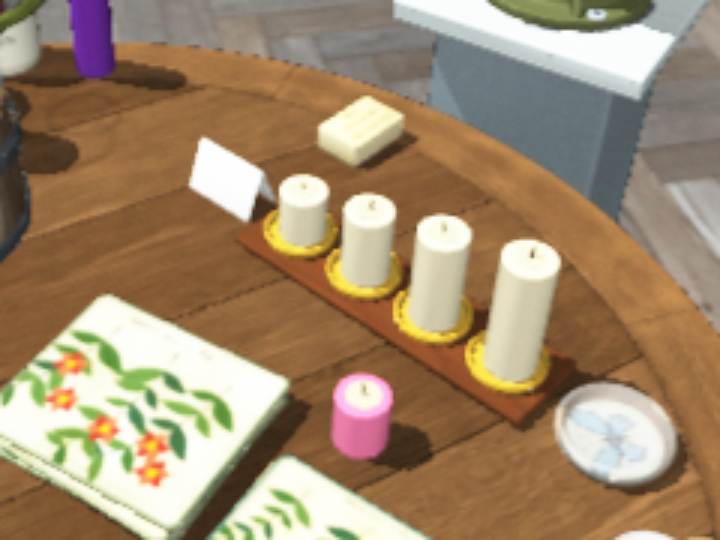

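View pics/t7.png

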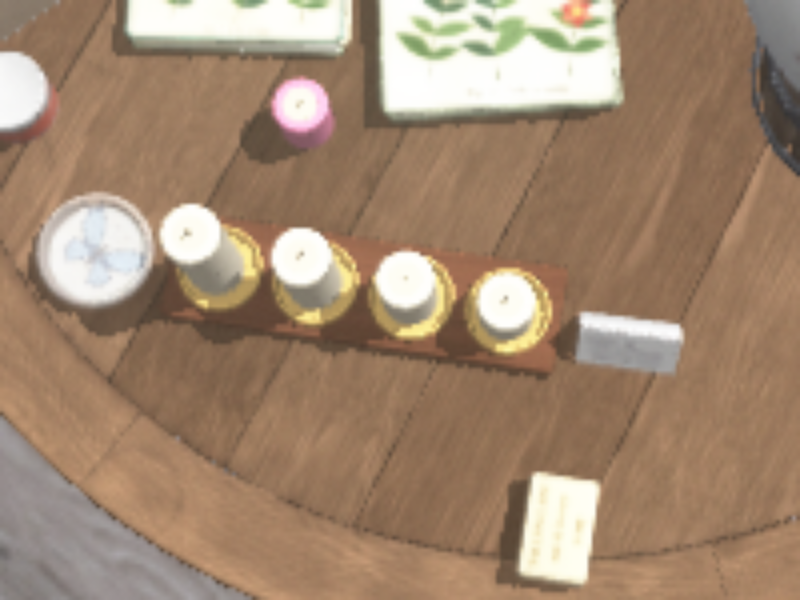

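Emit:
step_arm(increments=[0, 0, 0, 0, 0, 0, 0, 0, 0, 0, 0, 0, 0, 0, 0, 0, 0, 0, 0, 0, 0, 0, 0, 0])

```text
time: 39.42
position: [0.5237, 0.3637, 0.2414]
tool_rot: [1.209, 1.209, -1.209]
ft_force: [-1.3, -0.2, -0.6]
grip_width: 0.901
```

```bash
python3 -c "
from bench import ctrl
print(ctrl.close_job())"
```

```text
the job is handed in; nothing more can be done
None
```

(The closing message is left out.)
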